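Fit the kneading tool into the kitchen machine and hold it home

TASK

Fit the kneading tool to the kitchen machine: slide the dust cover on top of the machine all the way open, then lift the kneading tool out of its wooden stand, turn it until its four splines mesh with the cross-shaped drive socket, and push it fully home so that its flange sits on the socket. A spring in the socket pushes the tool back out, so finish while still holding the tool and pressing it home, without letting go. Leave the bowl, mug and jar where they stand.

Things in the scene. Friction and masses are not known exactly. Their poses are not given: they have to be found in the camera images.
- machine: Kitchen machine's motor base, a white box 180 (x) x 220 (y) x 100 mm high, fixed, turned up to 20 degrees, on either side of the table. Origin: centre of its underside; z up. On top, the dust cover runs between two rails 5 mm high, along the machine's y at x = -34 and +34 mm. Under the shut cover lies the drive socket, centred at machine x 0, y -45 mm.
- cover (a joint): Travel of the dust cover (m) along the machine's +y: 0 shut over the socket, 0.060 fully open at its end stop. Friction about 1.5 N; it stays where it is left. The cover is a grey plate 60 (x) x 72 (y) x 4 mm whose upper face is 5 mm above the machine's top.
- cover_grip (a point): Centre of the top edge of the cover's grip, an upright grey ridge 40 mm long (machine x), 12 mm thick (machine y), 28 mm high above the cover plate; this point is 33 mm above the machine's top. Axes as the machine's. It stands 36 mm from the socket's centre with the cover shut, 96 mm with it open.
- socket_top (a point): Centre of the drive socket's grey top face, flush with the machine's top (100 mm above the table). z up; x and y run along the two slots of its cross and turn with it. Each slot is 28.6 mm long, 9.2 mm wide, 30 mm deep, without lead-in. It lies in a round well of 51 mm diameter. The tool fits in any of four quarter-turn positions.
- drive (a joint): Angle of the drive socket about the vertical (rad, counter-clockwise seen from above), 0 when its slots are parallel to the machine's x and y. It starts anywhere within 0.75 either way and turns stiffly (0.12 N m friction, range 1.6 either way).
- ejector (a joint): Travel (m) of the spring pin inside the socket: 0 up, its top 16 mm below the socket's top face; 0.010 with the tool fully home; stop at 0.011. It pushes up with 4 N at 0 and 9 N at 0.010, enough to lift the tool out by up to 10 mm when let go.
- kneader: Kneading tool, 0.10 to 0.17 kg, stem down. Origin: centre of its round flange's underside; z up. White plastic above: flange 40 mm across, 6 thick; hub 28 across to 24 mm up; two blades out to 41 mm along x (9 to 23 up). Below: steel stem 26 mm long, a cross of two fins along x and y, each 26 mm long, 7 thick, lower ends rounded. Fully home, the origin is at the socket's top centre.
- tab_top (a point): Centre of the top edge of the kneading tool's flat finger tab, by which it is held: 36 mm wide (along the tool's x), 12 mm thick (tool's y), 40 mm high, standing on the hub; this point is 64 mm above the tool's origin. The fins of the stem are parallel and square to the tab.
- stand: Wooden block 90 x 90 x 50 mm, fixed to the table, origin at the centre of its underside. The tool's stem stands loosely in the round hole (31 mm diameter, 36 mm deep) in its centre, with the flange resting on the block's top.
- bowl: White bowl, 140 mm across, 55 mm high, loose, origin at the centre of its underside. Leave alone.
- mug: White mug, 80 mm across, 90 mm high, loose, origin at the centre of its underside. Leave alone.
- jar: Glass jar with a steel lid, 66 mm across, 100 mm high, loose, origin at the centre of its underside. Leave alone.
Mind the look-alikes: they are no part of the job. What is shaped like the kneader but blue is not meant.

How it is judged (in metres and radians):
On the way, in this order (a step that is already met when the one before it is completed fails the run):
1. the dust cover is slid fully open (value of joint cover above 0.055 m), for 0.2 s.
2. the kneading tool is lifted out of its stand, stem clear of the hole (z of kneader in the frame of stand above 0.076 m and contact force between kneader and the fingers above 1 N), for 0.1 s.
3. the tool is meshed and pressed fully home (z of kneader in the frame of socket_top between -0.003 and 0.0025 m and horizontal distance between kneader and socket_top below 0.003 m and angle between kneader's own z axis and vertical below 0.08 rad and value of joint ejector above 0.007 m and contact force between kneader and the fingers above 2 N), for 0.3 s.
At the end, for the whole second after the job is handed in: Cover open (over 55 of 60 mm); tool upright (0.08 rad) and at rest in the socket, flange within 2.5 mm of the socket's top and 3 mm of its centre, ejector pressed in over 7 mm, and the fingers still holding the tool (over 2 N) through the last second (all of step 3 and value of joint cover above 0.055 m and linear speed of kneader below 0.02 m/s); the arm keeps its last pose, push and grip.
It fails at once if the bowl was pushed more than 3 cm or tipped over (distance of bowl from where it was at the start of the episode above 0.03 m or angle between bowl's own z axis and vertical above 0.5 rad).
It fails at once if the mug was pushed more than 3 cm or tipped over (distance of mug from where it was at the start of the episode above 0.03 m or angle between mug's own z axis and vertical above 0.5 rad).
It fails at once if the jar was pushed more than 3 cm or tipped over (distance of jar from where it was at the start of the episode above 0.03 m or angle between jar's own z axis and vertical above 0.5 rad).
It also fails if it takes over 54 s, if anything falls off the work surface, if the arm or the gripper's body presses on something with over 40 N, if the wrist force passes 120 N, or if a joint passes its speed limit or range.

ROBOT

A 6-joint arm with a two-finger parallel gripper is mounted at the origin on the work surface. World frame = base frame: x ahead of the robot, y to its left, z up, the work surface at z = 0. Lengths are in mm, angles in rad, forces in N, time in s.
With the tool pointing down it reaches from about 275 to 1000 mm from the base axis. Payload 8.4 kg.
Tool frame: the origin (TCP) lies midway between the tips of the shut fingers; the grasp point (between the pads) lies grip_depth behind it (grip_depth is the distance from the TCP to the grasp point, in mm); z points along the fingers, y is the line along which they close (so a half turn about z gives the same grasp; the last joint's range is limited). The gripper opens to 85 mm and grips with 20 to 120 N. Pads are 22 mm wide; open, the fingers measure 114 mm over their backs; the gripper's body (76 mm by 85 mm) begins 54 mm behind the grasp point. The pads swing forward as they close: fully open they stand 13 mm farther back than shut.
Start: joints at [-1.286, 0.353, 1.633, -0, 1.155, -0.002], TCP at [176.801, -599.474, 231.281] pointing down, gripper open.
Joint ranges: [-2.63, 2.63], [-0.92, 2.1], [0.06, 2.66], [-1.3, 4.44], [0, 2.69], [-3.02, 3.02]. Speed limits (rad/s): [2.22, 2.22, 2.79, 3.14, 3.14, 3.14].

INTERFACE

Orientations are given as [roll, pitch, yaw] about the fixed x, y, z axes, in that order (R = Rz(yaw) Ry(pitch) Rx(roll)).
In Python, from rig import * gives the robot as it stands.
- The arm moves only by the shell command python3 -m creep 'ROWS' [FORCE]. ROWS is JSON, a list of rows, each an object of numbers: "x", "y", "z": the shift along the tool's x, y, z in mm; "rx", "ry", "rz": the turn, a rotation vector about the tool's x, y, z in rad; "hand": the finger opening in mm, from 0 to 85.4. A call has 1 to 20 rows; each row shifts and turns the commanded pose from where the row before left it, along the tool's axes as they then stand; what a row does not reach is not made up. A row lasts 1/8 s, in which the tool goes at most 62.5 mm and 10.7 degrees, less where a joint would pass 70% of its speed; a pose out of reach is approached as far as the arm can. A call with a gripper value outside its range is refused whole. The fingers move at their own pace and stop on an object; FORCE is the grip in N (left out, the last holds). Time passes only in rows, so rows that do not move let the fingers close. It gives the time, the measured TCP pose, the force, the opening and the grip force at its end, in the units of the state.
- sense(): the state, without advancing time (a new reading comes with each control period).
- grab_frame(name): name is "scene" or "top" or "wrist"; returns the picture (384x512x3 uint8, red, green, blue); there is no depth.
- get_calibration(name): a dict with "K" (3x3 intrinsics, pixels), "R" (3x3) and "t" (3): a world point X has camera coordinates R X + t. Camera axes: x right, y down, z forward; pixel columns grow to the right and rows downward; lengths in mm; the calibration is good to about 2 mm. A picture is of the moment at which its call begins: read the wrist's pose just before it. get_calibration takes no time and is no camera call; for the wrist camera it gives the pose at the moment of the call.
- sign_off(): hands the job in; it is judged then, once.
The state is a dict: "clock": time; "qpos": joint angles; "qvel": joint speeds; "joint_efforts": joint torques, N m; "eef_pos": TCP position; "tcp_rot": TCP orientation; "contact_force": force on the tool from outside, world axes, zero at the start; "wrist_torque": the same for the moment, N m; "opening": opening from 0.0 (shut) to 1.0 (fully open); "grasp_force": force on a finger pad.
Only numpy, scipy, OpenCV 4.12 (cv2) and the standard library are available. Lean on these libraries where they do the work, as an engineer would, in place of code of your own. Each camera call takes 0.05 s, during which the arm holds its last target. There are 200 camera calls.

## Working session

There is one attempt and no reset: what is moved stays moved. The work goes in short steps, Python scripts to look and compute and a shell command to move; the robot and the scene stay as the last step left them, time stands still between calls to the robot, and variables do not carry over. Pictures are saved under pics/ and viewed, at most 10 in all, crops included, and the job is handed in when it is done.

```bash
ls; mkdir -p pics
python3 - <<'E'
from rig import *
import cv2,numpy as np
s=sense();print(s)
for n in("top","scene"):
    c=get_calibration(n);print(n,{k:np.round(v,3).tolist() for k,v in c.items()})
    f=grab_frame(n);cv2.imwrite(f"pics/{n}0.png",f[:,:,::-1])
E
```

```text
pics
{'clock': 0.0, 'qpos': array([-1.28638074e+00,  3.53640707e-01,  1.63413818e+00, -4.13000732e-06,
        1.15517599e+00, -2.41381603e-03]), 'qvel': array([ 0.00031728, -0.00156418,  0.00012101,  0.0020393 ,  0.00064655,
        0.00038595]), 'joint_efforts': array([-2.22220493e-03, -6.05258489e+01, -3.42068696e+01, -3.19192368e-04,
        9.41037841e-03, -7.14289907e-07]), 'eef_pos': array([ 176.67899121, -599.01784184,  230.56458793]), 'tcp_rot': array([-3.14023042e+00,  4.87964598e-07,  2.86831074e-01]), 'contact_force': array([-0.32583556,  0.11320372, -0.1903745 ]), 'wrist_torque': array([ 0.03038121,  0.04013799, -0.05016694]), 'grasp_force': 0.0, 'opening': 0.9971970186390072}
top {'K': [[465.968, 0.0, 262.382], [0.0, 465.968, 199.854], [0.0, 0.0, 1.0]], 'R': [[0.005, -1.0, 0.014], [-0.992, -0.007, -0.123], [0.123, -0.013, -0.992]], 't': [-21.567, 578.703, 1549.136]}
scene {'K': [[367.265, 0.0, 251.12], [0.0, 367.265, 187.859], [0.0, 0.0, 1.0]], 'R': [[0.68, 0.733, 0.019], [0.432, -0.38, -0.818], [-0.592, 0.565, -0.575]], 't': [-380.407, -162.163, 1450.315]}
```

View pics/top0.png

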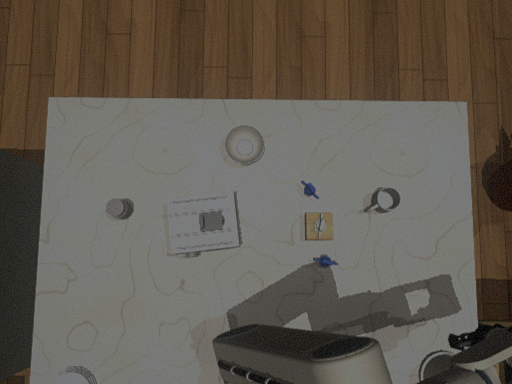

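View pics/scene0.png

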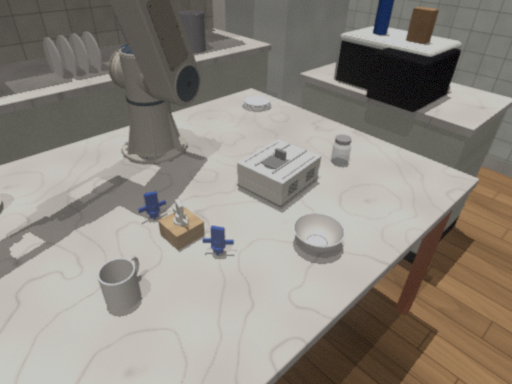

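```bash
cat > h.py <<'E'
import numpy as np, cv2
from rig import *
def ray(c,uv,z):
    R,t,K=[np.array(c[k],float) for k in("R","t","K")]
    o=-R.T@t; d=R.T@np.linalg.inv(K)@np.array([uv[0],uv[1],1.])
    return o+d*(z-o[2])/d[2]
def proj(c,X):
    p=np.array(c["K"])@(np.array(c["R"])@np.array(X,float)+np.array(c["t"]));return p[:2]/p[2]
E
python3 - <<'E'
from h import *
f=cv2.imread("pics/top0.png");c=get_calibration("top")
cv2.imwrite("pics/c1.png",cv2.resize(f[175:275,155:345],None,fx=4.2,fy=4.2,interpolation=cv2.INTER_CUBIC))
hsv=cv2.cvtColor(f,cv2.COLOR_BGR2HSV)
m=cv2.inRange(hsv,(8,90,60),(30,255,255));m[:180]=0;m[260:]=0;m[:,:290]=0;m[:,350:]=0
cnt=max(cv2.findContours(m,0,2)[0],key=cv2.contourArea)
r=cv2.minAreaRect(cv2.convexHull(cnt));print("stand",r,ray(c,r[0],50), [ray(c,p,50).round().tolist() for p in cv2.boxPoints(r)])
# white inside stand
x0=hsv[205:245,300:340]; w=cv2.inRange(x0,(0,0,120),(180,70,255)); 
print(hsv[224,170:240].tolist()[::3])
E
```

```text
stand ((312.0, 230.5), (17.0, 12.0), 90.0) [ 474.86109673 -184.4537283    50.        ] [[503.0, -165.0, 50.0], [504.0, -205.0, 50.0], [447.0, -204.0, 50.0], [446.0, -164.0, 50.0]]
[[113, 8, 126], [100, 6, 125], [150, 8, 127], [120, 2, 123], [110, 6, 127], [60, 2, 124], [150, 2, 124], [120, 2, 126], [120, 6, 125], [70, 6, 126], [0, 8, 91], [165, 8, 62], [135, 6, 90], [42, 15, 86], [45, 6, 90], [45, 6, 86], [50, 8, 90], [10, 8, 93], [105, 4, 123], [120, 4, 127], [110, 6, 122], [90, 4, 124], [90, 4, 120], [30, 13, 97]]
```

View pics/c1.png

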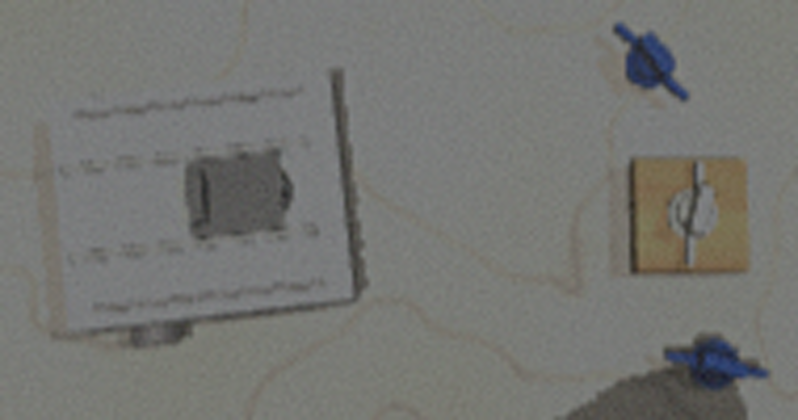

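The crop shows three tool-shaped things: blue ones at top-image px (310,189) and (325,261), and a white one at px (320,225) in the wooden stand. The white one, with its tab and blades along image vertical, fits the description. The machine is at px about (203,223), turned about +7°, with the grey cover at px (212,221).

```bash
cat >> h.py <<'E'
from scipy.spatial.transform import Rotation as Ro
def go(P,yaw,s=None,tilt=True):
    "shift in current tool axes and turn to pointing-down pose"
    s=s or sense(); R=Ro.from_euler('xyz',s["tcp_rot"])
    sh=R.inv().apply(np.array(P,float)-s["eef_pos"])
    T=Ro.from_euler('xyz',[np.pi,0,yaw])
    print("shift",sh.round(1),"rot",(R.inv()*T).as_rotvec().round(4))
E
python3 - <<'E'
from h import *
c=get_calibration("top")
P=lambda x,y,z:ray(c,(155+x/4.2,175+y/4.2),z)
for n,x,y,z in [("plate",240,195,105),("ridge",203,195,133),("mR+",335,70,100),("mR-",358,290,100),("mL+",50,122,100),("mL-",70,330,100),("stand",690,214,50),("tab",693,212,114)]: print(n,P(x,y,z).round(1))
w=get_calibration("wrist");s=sense();R=Ro.from_euler('xyz',s["tcp_rot"])
wR=np.array(w["R"]);o=-wR.T@np.array(w["t"])
print("K",w["K"],"cam in tool",R.inv().apply(o-s["eef_pos"]).round(1),"\n",(wR@R.as_matrix()).round(3))
go((440,130,330),.13)
E
```

```text
plate [498.9 144.9 105. ]
ridge [496.5 170.1 133. ]
mR+ [597.2  73.4 100. ]
mR- [426.8  53.6 100. ]
mL+ [554.9 293.2 100. ]
mL- [395.1 273.1 100. ]
stand [ 490.3 -209.    50. ]
tab [ 487.4 -202.6  114. ]
K [[269.54112412   0.         256.36761104]
 [  0.         269.54112412 191.4298195 ]
 [  0.           0.           1.        ]] cam in tool [  67.6   -0.4 -143.3] 
 [[-0.001  1.    -0.   ]
 [-0.964 -0.001 -0.265]
 [-0.265 -0.     0.964]]
shift [ 458.8 -624.9  -98.6] rot [-1.200e-03  1.000e-04  1.568e-01]
```

```bash
python3 -m creep '[{"z":-40},{"x":39,"y":-44,"z":-2},{"x":39,"y":-44,"z":-2},{"x":39,"y":-44,"z":-2},{"x":39,"y":-44,"z":-2},{"x":39,"y":-44,"z":-2},{"x":39,"y":-44,"z":-2},{"x":39,"y":-44,"z":-2},{"x":39,"y":-44,"z":-2},{"x":39,"y":-44,"z":-2},{"x":39,"y":-44,"z":-2},{"x":39,"y":-44,"z":-2},{"x":39,"y":-44,"z":-2},{"x":39,"y":-44},{"x":39,"y":-44},{"rz":0.08},{"rz":0.077},{}]'
python3 - <<'E'
from h import *
s=sense();print(s["eef_pos"],s["tcp_rot"],s["qpos"])
w=get_calibration("wrist");f=grab_frame("wrist")[:,:,::-1];cv2.imwrite("pics/w1.png",f)
import pickle;pickle.dump(w,open("w1.pkl","wb"))
E
```

```text
[ 176.6809582  -599.04978809  230.63204125] [-3.14034252e+00 -1.38731591e-05  2.86761480e-01] [-1.28640013e+00  3.53568037e-01  1.63408661e+00  1.19319346e-05
  1.15518817e+00 -2.37011728e-03]schema error: expected keys x, y, z, rx, ry, rz, hand
```

View pics/w1.png

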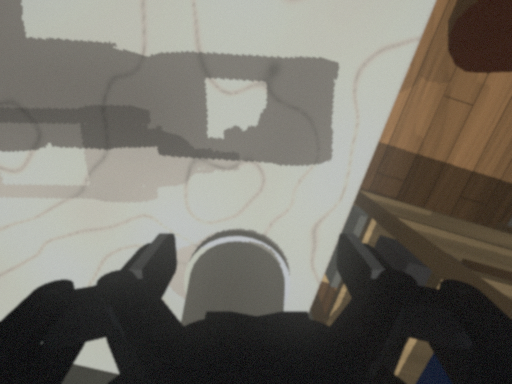

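The row list was refused, so this picture only shows the start pose: table and floor, with the fingertips at row ~240. I'll keep targets above row 230 in later wrist pictures.

```bash
python3 -m creep '[{"z":-40},{"x":39,"y":-44,"z":-2},{"x":39,"y":-44,"z":-2},{"x":39,"y":-44,"z":-2},{"x":39,"y":-44,"z":-2},{"x":39,"y":-44,"z":-2},{"x":39,"y":-44,"z":-2},{"x":39,"y":-44,"z":-2},{"x":39,"y":-44,"z":-2},{"x":39,"y":-44,"z":-2},{"x":39,"y":-44,"z":-2},{"x":39,"y":-44,"z":-2},{"x":39,"y":-44,"z":-2},{"x":39,"y":-44},{"x":10,"y":-44},{"rz":0.08},{"rz":0.077},{"z":0}]'
```

```text
schema error: expected keys x, y, z, rx, ry, rz, hand
```

```bash
python3 -m creep '[{"x":0,"y":0,"z":-40,"rx":0,"ry":0,"rz":0,"hand":85},{"x":39,"y":-44,"z":-2,"rx":0,"ry":0,"rz":0,"hand":85},{"x":39,"y":-44,"z":-2,"rx":0,"ry":0,"rz":0,"hand":85},{"x":39,"y":-44,"z":-2,"rx":0,"ry":0,"rz":0,"hand":85},{"x":39,"y":-44,"z":-2,"rx":0,"ry":0,"rz":0,"hand":85},{"x":39,"y":-44,"z":-2,"rx":0,"ry":0,"rz":0,"hand":85},{"x":39,"y":-44,"z":-2,"rx":0,"ry":0,"rz":0,"hand":85},{"x":39,"y":-44,"z":-2,"rx":0,"ry":0,"rz":0,"hand":85},{"x":39,"y":-44,"z":-2,"rx":0,"ry":0,"rz":0,"hand":85},{"x":39,"y":-44,"z":-2,"rx":0,"ry":0,"rz":0,"hand":85},{"x":39,"y":-44,"z":-2,"rx":0,"ry":0,"rz":0,"hand":85},{"x":39,"y":-44,"z":-2,"rx":0,"ry":0,"rz":0,"hand":85},{"x":39,"y":-44,"z":-2,"rx":0,"ry":0,"rz":0,"hand":85},{"x":25,"y":-44,"z":0,"rx":0,"ry":0,"rz":0,"hand":85},{"x":0,"y":-40,"z":0,"rx":0,"ry":0,"rz":0.08,"hand":85},{"x":0,"y":0,"z":0,"rx":0,"ry":0,"rz":0.077,"hand":85},{"x":0,"y":0,"z":0,"rx":0,"ry":0,"rz":0,"hand":85}]'
python3 - <<'E'
from h import *
s=sense();print(s["eef_pos"],s["tcp_rot"],s["qpos"])
w=get_calibration("wrist");f=grab_frame("wrist")[:,:,::-1];cv2.imwrite("pics/w2.png",f)
import pickle;pickle.dump(w,open("w2.pkl","wb"))
E
```

```text
clock: 2.28
eef_pos: [476.3, 127.4, 295.1]
tcp_rot: [3.141, 0.0, 0.131]
contact_force: [-0.6, -0.7, 1.2]
opening: 0.997
grasp_force: 0.0
[476.25609983 127.37003663 295.06432711] [3.14145966e+00 4.97047343e-04 1.31397906e-01] [ 2.58329775e-01  8.42839414e-02  1.83172693e+00 -7.33093004e-05
  1.22609167e+00  1.69775295e+00]
```

View pics/w2.png

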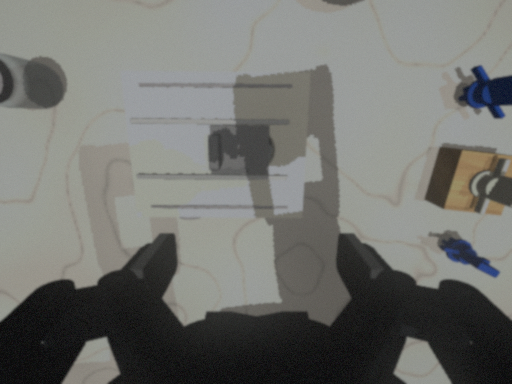

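The machine sits in the left half with its rails near-horizontal at rows 122 and 175. The cover is at about (240,149) and the grip near (228,148). I'll enlarge to pin down the edges.

Run:
```python
from h import *
import pickle
w=pickle.load(open("w2.pkl","rb"));f=cv2.imread("pics/w2.png");g=cv2.GaussianBlur(cv2.cvtColor(f,6),(3,3),0).astype(float)
for lo,hi,z in[(79,93,100),(115,130,105),(169,183,105),(200,213,100)]:
    pts=[]
    for u in range(155,228):
        if 205<u: continue
        col=g[lo:hi,u]; k=np.clip(np.median(col)-col-8,0,None)
        if k.sum()>10: pts.append((u,lo+(k*np.arange(hi-lo)).sum()/k.sum()))
    pts=np.array(pts)
    P=np.array([ray(w,p,z) for p in pts])
    a,b=np.polyfit(P[:,1],P[:,0],1);print(len(P),"yaw",np.arctan(-a),"x at y=150:",a*150+b)
c=cv2.createCLAHE(6,(4,4)).apply(cv2.cvtColor(f,6))[100:195,115:315]
cv2.imwrite("pics/c2.png",cv2.resize(c,None,fx=4,fy=4,interpolation=cv2.INTER_CUBIC))
```

```text
51 yaw 0.12385877467215381 x at y=150: 577.9556808168358Traceback (most recent call last):
  File "<stdin>", line 12, in <module>
IndexError: too many indices for array: array is 1-dimensional, but 2 were indexed
```

Run:
```python
from h import *
import pickle
w=pickle.load(open("w2.pkl","rb"));f=cv2.imread("pics/w2.png");g=cv2.GaussianBlur(cv2.cvtColor(f,6),(3,3),0).astype(float)
for lo,hi,z in[(79,93,100),(115,130,105),(169,183,105),(200,213,100)]:
    pts=[(u,lo+np.argmin(g[lo:hi,u])) for u in range(155,205)]
    P=np.array([ray(w,p,z) for p in pts])
    l=cv2.fitLine(P[:,1::-1].astype(np.float32),cv2.DIST_HUBER,0,.01,.01).ravel()
    a=l[1]/l[0];print("yaw",np.arctan(-a),"x at y=150:",l[3]+a*(150-l[2]))
c=cv2.createCLAHE(6,(4,4)).apply(cv2.cvtColor(f,6))[100:195,115:315]
cv2.imwrite("pics/c2.png",cv2.resize(c,None,fx=4,fy=4,interpolation=cv2.INTER_CUBIC))
```

```text
yaw 0.12586391 x at y=150: 578.05084
yaw 0.106215715 x at y=150: 538.22205
yaw 0.10394225 x at y=150: 469.3337
yaw 0.13036597 x at y=150: 427.2199
```

View pics/c2.png

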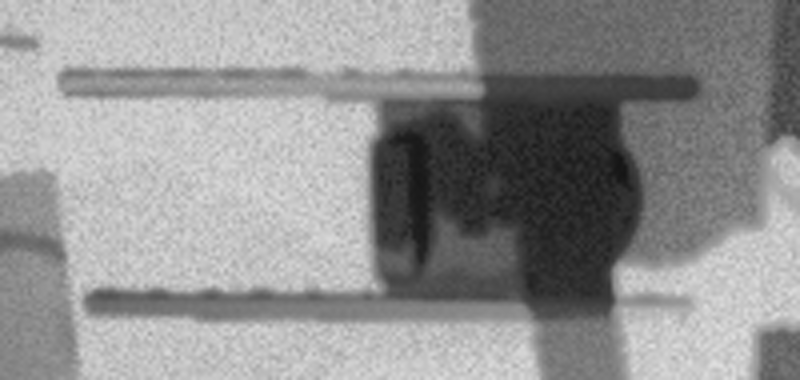

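The enlarged crop shows the grip's top face at crop (395,203), i.e. px (213.7,150.7), with its shadowed side at crop 410-428. The right rim of the well shows at crop (640,195).

Run:
```python
from h import *
import pickle
w=pickle.load(open("w2.pkl","rb"))
q=lambda x,y,z:ray(w,(115+x/4,100+y/4),z).round(1)
print("grip",q(395,203,133),"edges",q(376,203,133),q(412,203,133),q(395,132,133),q(395,272,133),"wellright",q(640,195,100))
print("plate L,R",q(376,290,105),q(612,290,105))
G=q(395,203,133)
go((G[0],G[1],113),.12)
```

```text
grip [500.7 179.6 133. ] edges [500.  184.9 133. ] [501.3 174.8 133. ] [520.2 181.3 133. ] [481.  177.8 133. ] wellright [508.5 108.7 100. ]
plate L,R [468.8 187.  105. ] [478.5 113.4 105. ]
shift [ 31.1 -49.  182.1] rot [0.0001 0.0003 0.0117]
```

```bash
python3 -m creep '[{"x":16,"y":-25,"z":0,"rx":0,"ry":0,"rz":0.01,"hand":85},{"x":15,"y":-24,"z":40,"rx":0,"ry":0,"rz":0,"hand":85},{"x":0,"y":0,"z":50,"rx":0,"ry":0,"rz":0,"hand":85},{"x":0,"y":0,"z":50,"rx":0,"ry":0,"rz":0,"hand":85},{"x":0,"y":0,"z":30,"rx":0,"ry":0,"rz":0,"hand":85},{"x":0,"y":0,"z":11,"rx":0,"ry":0,"rz":0,"hand":85},{"x":0,"y":0,"z":0,"rx":0,"ry":0,"rz":0,"hand":0},{"x":0,"y":0,"z":0,"rx":0,"ry":0,"rz":0,"hand":0},{"x":0,"y":0,"z":0,"rx":0,"ry":0,"rz":0,"hand":0},{"x":0,"y":0,"z":0,"rx":0,"ry":0,"rz":0,"hand":0},{"x":0,"y":0,"z":0,"rx":0,"ry":0,"rz":0,"hand":0}]' 30; python3 -c "
import rig;print({k:v for k,v in vars(rig).items() if k[0]!='_' and not callable(v)})"
```

```text
clock: 3.7
eef_pos: [501.7, 179.7, 115.1]
tcp_rot: [-3.141, -0.001, 0.12]
contact_force: [-0.8, 0.2, 7.6]
opening: 0.126
grasp_force: 34.9
{'grip_depth': 18.700000000000003}
```

```bash
python3 -m creep '[{"x":0,"y":-14,"z":0,"rx":0,"ry":0,"rz":0,"hand":0},{"x":0,"y":-14,"z":0,"rx":0,"ry":0,"rz":0,"hand":0},{"x":0,"y":-14,"z":0,"rx":0,"ry":0,"rz":0,"hand":0},{"x":0,"y":-13,"z":0,"rx":0,"ry":0,"rz":0,"hand":0},{"x":0,"y":-6,"z":0,"rx":0,"ry":0,"rz":0,"hand":0},{"x":0,"y":0,"z":0,"rx":0,"ry":0,"rz":0,"hand":0}]'
```

```text
clock: 4.45
eef_pos: [495.0, 231.5, 114.6]
tcp_rot: [3.127, 0.001, 0.125]
contact_force: [10.8, -50.6, 14.3]
opening: 0.129
grasp_force: 36.1
```

```bash
python3 -m creep '[{"x":0,"y":8,"z":0,"rx":0,"ry":0,"rz":0,"hand":0},{"x":0,"y":0,"z":0,"rx":0,"ry":0,"rz":0,"hand":0},{"x":0,"y":0,"z":0,"rx":0,"ry":0,"rz":0,"hand":85},{"x":0,"y":0,"z":0,"rx":0,"ry":0,"rz":0,"hand":85},{"x":0,"y":0,"z":0,"rx":0,"ry":0,"rz":0,"hand":85},{"x":0,"y":0,"z":-45,"rx":0,"ry":0,"rz":0,"hand":85},{"x":0,"y":45,"z":-30,"rx":0,"ry":0,"rz":0,"hand":85},{"x":-5,"y":50,"z":-10,"rx":0,"ry":0,"rz":0,"hand":85},{"x":0,"y":0,"z":0,"rx":0,"ry":0,"rz":0,"hand":85},{"x":0,"y":0,"z":0,"rx":0,"ry":0,"rz":0,"hand":85}]'
python3 - <<'E'
from h import *
s=sense();print(s["eef_pos"],s["tcp_rot"],s["qpos"])
w=get_calibration("wrist");f=grab_frame("wrist")[:,:,::-1];cv2.imwrite("pics/w3.png",f)
import pickle;pickle.dump(w,open("w3.pkl","wb"))
c=cv2.createCLAHE(4,(4,4)).apply(cv2.cvtColor(np.ascontiguousarray(f),6))[50:270,60:360]
cv2.imwrite("pics/c3.png",cv2.resize(c,None,fx=2.6,fy=2.6,interpolation=cv2.INTER_CUBIC))
E
```

```text
clock: 5.7
eef_pos: [501.2, 137.5, 199.1]
tcp_rot: [-3.141, 0.0, 0.119]
contact_force: [-0.4, -0.1, 0.4]
opening: 0.994
grasp_force: 0.0
[501.19878424 137.46431756 199.14635871] [-3.14114391e+00  4.85043605e-05  1.18994125e-01] [2.64504729e-01 2.25493664e-01 1.88926466e+00 5.27125099e-04
 1.02681732e+00 1.71603413e+00]
```

View pics/c3.png

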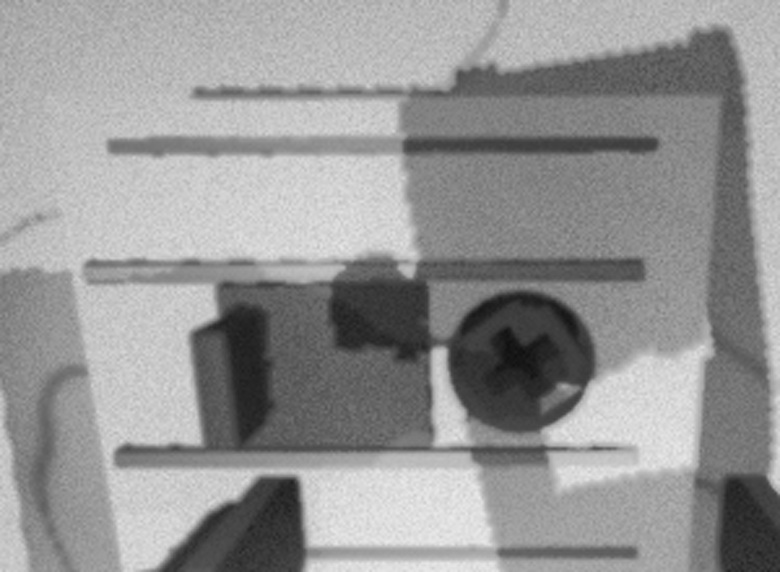

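The cover is fully open. The well is at crop (522,362), px (260.8,189.2), and its dark cross is turned by roughly 40°. I'll look from straight above and closer, to measure the angle and centre.

```bash
python3 -m creep '[{"x":-34,"y":0,"z":30,"rx":0,"ry":0,"rz":0,"hand":85},{"x":-33,"y":0,"z":30,"rx":0,"ry":0,"rz":0,"hand":85},{"x":0,"y":0,"z":0,"rx":0,"ry":0,"rz":0,"hand":85},{"x":0,"y":0,"z":0,"rx":0,"ry":0,"rz":0,"hand":85}]'
python3 - <<'E'
from h import *
w0=__import__("pickle").load(open("w3.pkl","rb"));print("well0",ray(w0,(260.8,189.2),100))
w=get_calibration("wrist");f=np.mean([grab_frame("wrist") for _ in range(4)],0).astype(np.uint8)[:,:,::-1]
C=ray(w0,(260.8,189.2),100)
S=8
q=np.float32([proj(w,C+[a,b,0]) for a,b in((30,30),(30,-30),(-30,-30),(-30,30))])
H=cv2.getPerspectiveTransform(q,np.float32([(0,0),(60*S,0),(60*S,60*S),(0,60*S)]))
g=cv2.cvtColor(cv2.warpPerspective(f,H,(60*S,60*S),flags=cv2.INTER_CUBIC),6)
cv2.imwrite("pics/c4.png",g)
print(C,proj(w,C),[int(np.percentile(g,p)) for p in(1,5,10,20,40,60,80)])
E
```

```text
clock: 6.25
eef_pos: [435.7, 130.2, 139.6]
tcp_rot: [-3.141, -0.001, 0.121]
contact_force: [-0.1, -0.5, 0.6]
opening: 0.997
grasp_force: 0.0
well0 [504.54714238 134.2798821  100.        ]
[504.54714238 134.2798821  100.        ] [263.60227648 115.1114253 ] [42, 45, 58, 81, 86, 113, 135]
```

View pics/c4.png

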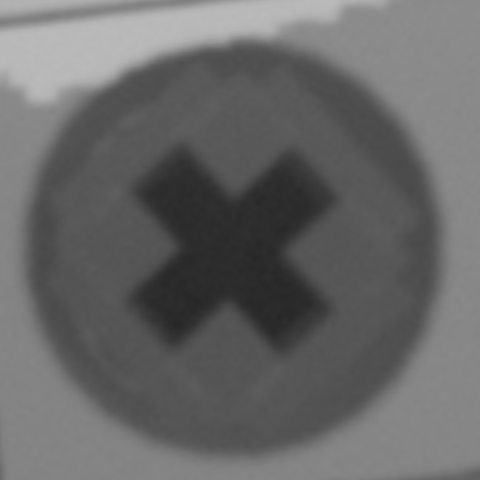

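The rectified view shows a clear dark cross centred at about (232,249), with arms running near the diagonals. The scale is 8 px/mm, +x is up and +y is left.

Run:
```python
from h import *
g=cv2.imread("pics/c4.png",0);S=8;C=np.array([504.547,134.280])
for T in(56,62,68):
    m=((g<T)*255).astype(np.uint8);cnt=max(cv2.findContours(m,0,2)[0],key=cv2.contourArea)
    M=cv2.moments(cnt);u,v=M["m10"]/M["m00"],M["m01"]/M["m00"]
    r=cv2.minAreaRect(cnt)
    # world coords: x=C+30-v/S ; y=C+30-u/S
    ys,xs=np.nonzero(cv2.drawContours(m*0,[cnt],0,255,-1));X=30-ys/S;Y=30-xs/S;X-=X.mean();Y-=Y.mean()
    a=np.angle(((X+1j*Y)**4).sum())/4
    print(T,"ctr",C+[30-v/S,30-u/S],"area",M["m00"]/64,"(expect 441) ang",a,a+np.pi/2,"rect",r)
```

```text
56 ctr [503.2130438  135.50384751] area 334.4765625 (expect 441) ang 0.740189310291093 2.31098563708599 rect ((230.81796264648438, 251.46868896484375), (181.45140075683594, 182.45034790039062), 2.626405715942383)
62 ctr [503.27848418 135.38443409] area 375.5234375 (expect 441) ang 0.7372236117376931 2.3080199385325897 rect ((231.4542236328125, 249.99789428710938), (192.30238342285156, 191.44090270996094), 2.626405715942383)
68 ctr [503.312874   135.35753618] area 409.515625 (expect 441) ang 0.7375621988041685 2.308358525599065 rect ((231.47689819335938, 249.49893188476562), (198.34307861328125, 198.2968292236328), 2.6506898403167725)
```

```bash
python3 -m creep '[{"x":0,"y":0,"z":-50,"rx":0,"ry":0,"rz":0,"hand":85},{"x":-9,"y":55,"z":-10,"rx":0,"ry":0,"rz":0,"hand":85},{"x":-9,"y":55,"z":0,"rx":0,"ry":0,"rz":0,"hand":85},{"x":-9,"y":55,"z":0,"rx":0,"ry":0,"rz":0,"hand":85},{"x":-9,"y":55,"z":0,"rx":0,"ry":0,"rz":0,"hand":85},{"x":-9,"y":55,"z":0,"rx":0,"ry":0,"rz":0,"hand":85},{"x":-9,"y":54,"z":0,"rx":0,"ry":0,"rz":0,"hand":85},{"x":0,"y":0,"z":0,"rx":0,"ry":0,"rz":0.1,"hand":85},{"x":0,"y":0,"z":0,"rx":0,"ry":0,"rz":0.1,"hand":85},{"x":0,"y":0,"z":0,"rx":0,"ry":0,"rz":0,"hand":85},{"x":0,"y":0,"z":0,"rx":0,"ry":0,"rz":0,"hand":85}]'
python3 - <<'E'
from h import *
w=get_calibration("wrist");f=np.mean([grab_frame("wrist") for _ in range(4)],0).astype(np.uint8)[:,:,::-1]
C=np.array([487.4,-202.6,114.]);S=6
print(proj(w,C))
q=np.float32([proj(w,C+[a,b,0]) for a,b in((45,45),(45,-45),(-45,-45),(-45,45))])
H=cv2.getPerspectiveTransform(q,np.float32([(0,0),(90*S,0),(90*S,90*S),(0,90*S)]))
g=cv2.warpPerspective(f,H,(90*S,90*S),flags=cv2.INTER_CUBIC)
cv2.imwrite("pics/c5.png",g)
E
```

```text
clock: 7.82
eef_pos: [420.7, -203.9, 199.5]
tcp_rot: [3.141, -0.0, -0.078]
contact_force: [-0.2, 0.3, 0.3]
opening: 0.996
grasp_force: 0.0
[248.98949851 118.63361964]
```

View pics/c5.png

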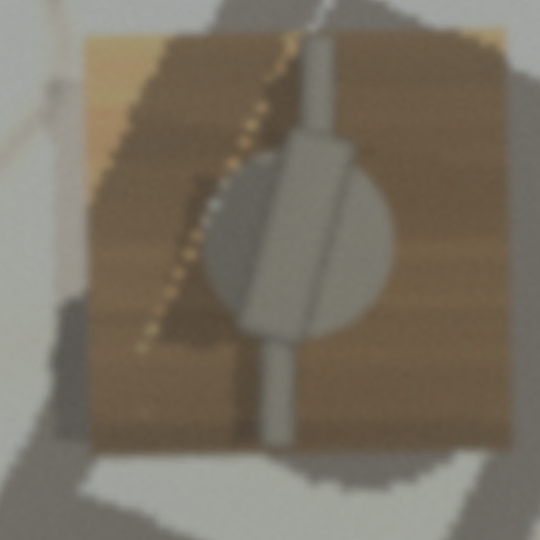

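The crop confirms the white tool in the wooden stand. Its tab's top face runs from (325,138) to (270,333), about -0.27 rad in world, with its centre near (297,236) and the flange around (300,245).

Run:
```python
from h import *
w=get_calibration("wrist")
P=lambda u,v,z:ray(w,proj(w,np.array([487.4+45-v/6,-202.6+45-u/6,114.])),z).round(1)
for n,p in dict(tab=P(297.5,235.5,114),flange=P(300,245,56),stand=P(299,243,50),bladeA=P(318,38,73),bladeB=P(278,447,73)).items():print(n,p)
g=cv2.imread("pics/c5.png");t=g[150:320,250:345]
for v in(180,235,290): print(v,cv2.cvtColor(g,6)[v,225:385:5].tolist())
print(cv2.cvtColor(g,6)[100:370:6,range(0,1)].size, [int(cv2.cvtColor(g,6)[v,int(325-(v-138)*.28)]) for v in range(110,366,5)])
go((491.5,-207,94),-.27)
```

```text
tab [ 493.2 -207.2  114. ]
flange [ 492.5 -207.3   56. ]
stand [ 493.  -207.1   50. ]
bladeA [ 532.9 -211.    73. ]
bladeB [ 452.5 -203.1   73. ]
180 [110, 106, 99, 98, 99, 99, 98, 97, 97, 96, 97, 105, 113, 116, 118, 119, 120, 119, 120, 120, 121, 120, 117, 112, 108, 112, 116, 118, 117, 106, 96, 90]
235 [96, 96, 95, 97, 96, 96, 95, 98, 105, 114, 119, 118, 119, 118, 119, 119, 120, 121, 120, 118, 112, 107, 112, 118, 121, 119, 119, 119, 120, 121, 120, 120]
290 [97, 96, 95, 94, 96, 105, 113, 117, 119, 119, 118, 118, 119, 119, 119, 118, 115, 110, 108, 111, 116, 119, 120, 120, 119, 119, 119, 120, 119, 118, 115, 109]
45 [106, 108, 109, 111, 109, 109, 114, 119, 120, 119, 120, 120, 120, 119, 119, 121, 121, 120, 120, 120, 120, 119, 119, 120, 119, 119, 119, 119, 119, 120, 120, 119, 120, 118, 118, 118, 119, 117, 118, 118, 119, 119, 119, 117, 113, 101, 99, 101, 103, 99, 94, 90]
shift [ 71.   -2.4 105.4] rot [ 0.00e+00 -1.00e-04  1.91e-01]
```

```bash
python3 -m creep '[{"x":36.3,"y":-1.2,"z":0,"rx":0,"ry":0,"rz":0,"hand":85},{"x":36,"y":-1.2,"z":0,"rx":0,"ry":0,"rz":0,"hand":85},{"x":0,"y":0,"z":0,"rx":0,"ry":0,"rz":0.1,"hand":85},{"x":0,"y":0,"z":37,"rx":0,"ry":0,"rz":0.091,"hand":85},{"x":0,"y":0,"z":40,"rx":0,"ry":0,"rz":0,"hand":85},{"x":0,"y":0,"z":30,"rx":0,"ry":0,"rz":0,"hand":85},{"x":0,"y":0,"z":10.5,"rx":0,"ry":0,"rz":0,"hand":85},{"x":0,"y":0,"z":0,"rx":0,"ry":0,"rz":0,"hand":85}]'
```

```text
clock: 9.02
eef_pos: [492.7, -207.2, 81.7]
tcp_rot: [-3.142, 0.001, -0.271]
contact_force: [0.5, -0.7, 0.3]
opening: 0.994
grasp_force: 0.0
```

```bash
python3 -c "
from h import *
go((493.1,-207.2,82),-.27)"
```

```text
shift [ 0.4 -0.1 -0.3] rot [-0.0001  0.0008 -0.0008]
```

Now close, then lift straight up.

```bash
python3 -m creep '[{"x":0.4,"y":0,"z":0,"rx":0,"ry":0,"rz":0,"hand":0},{"x":0,"y":0,"z":0,"rx":0,"ry":0,"rz":0,"hand":0},{"x":0,"y":0,"z":0,"rx":0,"ry":0,"rz":0,"hand":0},{"x":0,"y":0,"z":0,"rx":0,"ry":0,"rz":0,"hand":0},{"x":0,"y":0,"z":0,"rx":0,"ry":0,"rz":0,"hand":0},{"x":0,"y":0,"z":0,"rx":0,"ry":0,"rz":0,"hand":0},{"x":0,"y":0,"z":-10,"rx":0,"ry":0,"rz":0,"hand":0},{"x":0,"y":0,"z":-30,"rx":0,"ry":0,"rz":0,"hand":0},{"x":0,"y":0,"z":-40,"rx":0,"ry":0,"rz":0,"hand":0},{"x":0,"y":0,"z":-40,"rx":0,"ry":0,"rz":0,"hand":0},{"x":0,"y":0,"z":-20,"rx":0,"ry":0,"rz":0,"hand":0},{"x":0,"y":0,"z":0,"rx":0,"ry":0,"rz":0,"hand":0}]' 80
python3 - <<'E'
from h import *
print(sense()["qpos"]);go((503.3,135.4,210),.738)
E
```

```text
clock: 10.52
eef_pos: [493.8, -207.8, 223.5]
tcp_rot: [3.141, -0.003, -0.271]
contact_force: [-0.4, 0.5, -1.6]
opening: 0.128
grasp_force: 77.9
[-4.01072095e-01  2.21033741e-01  1.83441554e+00  9.63711628e-06
  1.08290024e+00  1.44093743e+00]
shift [ -82.9 -333.2   13.1] rot [ 0.002  -0.0027 -1.0092]
```

```bash
python3 -m creep '[{"x":-13.8,"y":-55.5,"z":0,"rx":0,"ry":0,"rz":0,"hand":0},{"x":-13.8,"y":-55.5,"z":0,"rx":0,"ry":0,"rz":0,"hand":0},{"x":-13.8,"y":-55.5,"z":0,"rx":0,"ry":0,"rz":0,"hand":0},{"x":-13.8,"y":-55.5,"z":0,"rx":0,"ry":0,"rz":0,"hand":0},{"x":-13.8,"y":-55.5,"z":0,"rx":0,"ry":0,"rz":0,"hand":0},{"x":-13.9,"y":-55.7,"z":0,"rx":0,"ry":0,"rz":0,"hand":0},{"x":0,"y":0,"z":0,"rx":0,"ry":0,"rz":-0.168,"hand":0},{"x":0,"y":0,"z":0,"rx":0,"ry":0,"rz":-0.168,"hand":0},{"x":0,"y":0,"z":0,"rx":0,"ry":0,"rz":-0.168,"hand":0},{"x":0,"y":0,"z":0,"rx":0,"ry":0,"rz":-0.168,"hand":0},{"x":0,"y":0,"z":0,"rx":0,"ry":0,"rz":-0.168,"hand":0},{"x":0,"y":0,"z":0,"rx":0,"ry":0,"rz":-0.169,"hand":0},{"x":0,"y":0,"z":0,"rx":0,"ry":0,"rz":0,"hand":0}]'
python3 - <<'E'
from h import *
go((503.3,135.4,164),.738)
E
```

```text
clock: 12.15
eef_pos: [501.7, 135.6, 220.5]
tcp_rot: [-3.141, 0.002, 0.737]
contact_force: [-0.0, -0.4, -2.0]
opening: 0.126
grasp_force: 78.6
shift [ 1.2  1.3 56.5] rot [-0.001   0.0019 -0.0013]
```

```bash
python3 -m creep '[{"x":1.2,"y":1.3,"z":28,"rx":0,"ry":0.002,"rz":0,"hand":0},{"x":0,"y":0,"z":28,"rx":0,"ry":0,"rz":0,"hand":0},{"x":0,"y":0,"z":0,"rx":0,"ry":0,"rz":0,"hand":0},{"x":0,"y":0,"z":0,"rx":0,"ry":0,"rz":0,"hand":0}]'
python3 - <<'E'
from h import *
go((503.3,135.4,152),.738);print(sense()["contact_force"])
E
```

```text
clock: 12.65
eef_pos: [504.5, 135.8, 166.3]
tcp_rot: [3.142, -0.002, 0.736]
contact_force: [0.3, 0.1, -1.7]
opening: 0.125
grasp_force: 78.6
shift [-1.2 -0.6 14.3] rot [ 0.0001 -0.0022 -0.0019]
[ 0.27591864  0.13772054 -1.69353745]
```

```bash
python3 -m creep '[{"x":-1.2,"y":-0.6,"z":3,"rx":0,"ry":-0.002,"rz":0,"hand":0},{"x":0,"y":0,"z":3,"rx":0,"ry":0,"rz":0,"hand":0},{"x":0,"y":0,"z":3,"rx":0,"ry":0,"rz":0,"hand":0},{"x":0,"y":0,"z":3,"rx":0,"ry":0,"rz":0,"hand":0},{"x":0,"y":0,"z":0,"rx":0,"ry":0,"rz":0,"hand":0}]'
python3 - <<'E'
from h import *
go((503.3,135.4,152),.738)
E
```

```text
clock: 13.28
eef_pos: [502.8, 135.3, 153.5]
tcp_rot: [-3.141, 0.001, 0.738]
contact_force: [-0.2, -0.5, -0.7]
opening: 0.127
grasp_force: 78.6
shift [0.5 0.2 1.5] rot [-0.0003  0.0005 -0.0003]
```

```bash
python3 -m creep '[{"x":0.4,"y":0.2,"z":4,"rx":0,"ry":0,"rz":0,"hand":0},{"x":0,"y":0,"z":4,"rx":0,"ry":0,"rz":0,"hand":0},{"x":0,"y":0,"z":4,"rx":0,"ry":0,"rz":0,"hand":0},{"x":0,"y":0,"z":4,"rx":0,"ry":0,"rz":0,"hand":0},{"x":0,"y":0,"z":0,"rx":0,"ry":0,"rz":0,"hand":0},{"x":0,"y":0,"z":0,"rx":0,"ry":0,"rz":0,"hand":0}]'
```

```text
clock: 14.02
eef_pos: [503.5, 135.5, 138.0]
tcp_rot: [3.142, -0.0, 0.738]
contact_force: [-1.9, -0.3, 5.0]
opening: 0.128
grasp_force: 79.6
```

Meshed, with the ejector spring now felt. Pressing home.

```bash
python3 -m creep '[{"x":0,"y":0,"z":3,"rx":0,"ry":0,"rz":0,"hand":0},{"x":0,"y":0,"z":3,"rx":0,"ry":0,"rz":0,"hand":0},{"x":0,"y":0,"z":2,"rx":0,"ry":0,"rz":0,"hand":0},{"x":0,"y":0,"z":0,"rx":0,"ry":0,"rz":0,"hand":0},{"x":0,"y":0,"z":0,"rx":0,"ry":0,"rz":0,"hand":0},{"x":0,"y":0,"z":0,"rx":0,"ry":0,"rz":0,"hand":0}]'
```

```text
clock: 14.78
eef_pos: [503.7, 135.5, 132.1]
tcp_rot: [3.141, -0.001, 0.738]
contact_force: [-9.5, -3.0, 30.2]
opening: 0.128
grasp_force: 83.7
```

```bash
python3 -m creep '[{"x":0,"y":0,"z":0,"rx":0,"ry":0,"rz":0,"hand":0},{"x":0,"y":0,"z":0,"rx":0,"ry":0,"rz":0,"hand":0},{"x":0,"y":0,"z":0,"rx":0,"ry":0,"rz":0,"hand":0},{"x":0,"y":0,"z":0,"rx":0,"ry":0,"rz":0,"hand":0}]' && python3 -c "
from rig import *
print(sense()['contact_force'],sign_off())"
```

```text
clock: 15.28
eef_pos: [503.7, 135.5, 132.2]
tcp_rot: [3.141, -0.001, 0.738]
contact_force: [-9.7, -2.7, 31.0]
opening: 0.128
grasp_force: 83.7
the job is handed in; nothing more can be done
[-9.67868465 -2.72139876 31.00164673] None
```

I opened the cover, meshed the white kneading tool with the socket and handed the job in at 15.3 s, still gripping it and pressing it home with about 31 N; the flange height comes from arm position and force, with no final picture and no verdict returned.

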